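# Lengthen the work rest by one hole

## Task

Two telescopic work rests are clamped in the blue vices on the school bench: one ends in a flat upright plate, the other in a roller. Lengthen the one with the flat plate by one hole: press its spring pin down flush with the tube, push the outer tube outwards, away from the vice, until the pin snaps up in the next hole, and let go. Leave the roller rest as it is set.

Things in the scene. Friction and masses are not known exactly. Their poses are not given: they have to be found in the camera images.
- plate_rest: Rest with the flat end plate: blue vice clamping a level dark inner tube. Origin on the bench below the pin's centre; x along the tube, from vice outwards; z up. Vice from x -250 to -135, 107 high. On it slides an aluminium outer tube: 36 wide (y), flat top at z 100, x -100 to 90 at first; plate at its outer end 100 wide, top z 132. Top holes 19 square at x 0 (pin in it), -40, -80. All mm.
- plate_pin (a joint): Domed brass spring pin, 16 mm diameter, on the inner tube at x = y = 0; only moves up and down. Value: depth pressed, m. 0 = up, top at z 108 mm, locks the tube within 1.5 mm; 0.008 = flush with the tube's top (2 N to start, 4 N flush). Flush, its dome lets the hole's edge ride over it when the tube is pushed with 5 to 15 N; it then stays down (0.010) under the wall and snaps up in the next hole.
- plate_tube (a joint): Outer tube slid outwards along x, m: 0 at first, 0.040 = pin in the next hole, 0.080 = last. Friction 2 N; stays where left. A ledge across its top to push on (36 mm wide, 10 thick, top at z 122 mm) moves with it; at 0 its flat face towards the vice is at x = 16 mm. Shut fingertips lowered onto the pin just short of the ledge press it flush, resting on the tube's top, and then push the ledge.
- roller_end (a point): Middle of the black roller (40 mm diameter, 86 mm long, 90 mm above the bench) at the outer end of the other rest, otherwise alike: same vice, tubes, pin (122 mm behind this point at first) and ledge. This point shows whether its tube is slid. Leave it.

How it is judged (in metres and radians):
On the way:
1. the pin of the plate rest is pressed flush while its tube is still at the first hole (value of joint plate_pin above 0.006 m and value of joint plate_tube below 0.012 m), for 0.02 s.
At the end, for the whole second after the job is handed in: The outer tube of the plate rest is slid out by one hole (40 mm, within 5 mm), its pin has snapped up in that hole (within 3 mm of fully up), and the roller rest's end is within 10 mm of where it was (value of joint plate_tube between 0.035 and 0.045 m and value of joint plate_pin below 0.003 m and distance of roller_end from where it was at the start of the episode below 0.01 m); the robot touches nothing.
It fails at once if the roller rest's tube was slid by more than 10 mm (distance of roller_end from where it was at the start of the episode above 0.01 m).
It also fails if it takes over 29 s, if anything falls off the work surface, if the arm or the gripper's body presses on something with over 40 N, if the wrist force passes 120 N, or if a joint passes its speed limit or range.

## Robot

A 6-joint arm with a two-finger parallel gripper is mounted at the origin on the work surface. World frame = base frame: x ahead of the robot, y to its left, z up, the work surface at z = 0. Lengths are in m, angles in degrees, forces in N, time in s.
With the tool pointing down it reaches from about 0.3 to 0.75 m from the base axis. Payload 8.5 kg.
Tool frame: the origin (TCP) lies on the centre line of the jaws, within the pads' length; the fingertips stand 17 mm ahead of it and the grasp point (between the pads) lies 2 mm behind it (manip.nose_length is the distance from the TCP to the fingertips, in m); z points along the fingers, y is the line along which they close (so a half turn about z gives the same grasp; the last joint's range is limited). The gripper opens to 85 mm and grips with 20 to 120 N. Pads are 22 mm wide; open, the fingers measure 114 mm over their backs; the gripper's body (76 mm by 85 mm) begins 54 mm behind the grasp point. The pads swing forward as they close: fully open they stand 13 mm farther back than shut.
Start: joints at [57.107, 21.807, 74.336, -0, 83.858, -12.336], TCP at [0.193, 0.515, 0.248] pointing down, gripper open.
Joint ranges: [-178.18, 178.18], [-50.72, 133.34], [12.68, 142.11], [-81.47, 261.47], [9.98, 163.14], [-165.26, 165.26]. Speed limits (degrees/s): [136.94, 136.94, 180, 180, 180, 180].

## Interface

Orientations are given as [roll, pitch, yaw] about the fixed x, y, z axes, in that order (R = Rz(yaw) Ry(pitch) Rx(roll)).
In Python, from bench import manip, read_camera gives the robot as it stands.
- The arm moves only by the shell command python3 -m creep 'ROWS'. ROWS is JSON, a list of rows, each an object of numbers: "fingers": the closure, from -1 (fully open) to 1 (shut), so that 0 is half open; "tx", "ty", "tz": the shift along the world's x, y, z in units of 50 mm (1.0 is 50 mm); "wx", "wy", "wz": the turn, a rotation vector about the world's x, y, z in rad. A call has 1 to 5 rows; each row is the pose to reach, as a shift and turn from the pose commanded when the call began; what a row does not reach only later rows make up. A row lasts 1/10 s, in which the tool goes at most 50 mm and 8.59 degrees, less where a joint would pass 70% of its speed; a pose out of reach is approached as far as the arm can. A call with a gripper value outside its range is refused whole. The fingers move at their own pace and stop on an object; the grip force is fixed at half the most. Time passes only in rows, so rows that repeat a pose let the fingers close. It gives the time, the measured TCP pose, the force, the opening and the grip force at its end, in the units of the state.
- manip.observe(): the state, without advancing time (a new reading comes with each control period).
- read_camera(name): name is "scene" or "side" or "wrist"; returns a dict with "color" (480x640x3 uint8, blue, green, red), "mtx" (3x3 intrinsics, pixels), "R" (3x3) and "t" (3): a world point X has camera coordinates R X + t; the wrist camera has in their place "hand_eye" (4x4, takes a point from camera to tool coordinates, whose origin is the TCP and whose axes are the flange's). Camera axes: x right, y down, z forward; pixel columns grow to the right and rows downward; lengths in m; the calibration is good to about 2 mm. The wrist camera is an equidistant fisheye: a pixel r from the principal point sees the ray r / f radians off the axis. A picture is of the moment at which its call begins: read the wrist's pose just before it. There is no depth.
- manip.sign_off(): hands the job in; it is judged then, once.
The state is a dict: "time": time; "joints": joint angles; "joint_vel": joint speeds; "effort": joint torques, N m; "tcp_pos": TCP position; "ee_rot": TCP orientation; "wrist_force": force on the tool from outside, world axes, zero at the start; "wrist_torque": the same for the moment, N m; "opening": finger opening in m; "finger_force": force on a finger pad.
Only numpy, scipy, OpenCV 4.12 (cv2) and the standard library are available. Lean on these libraries where they do the work, as an engineer would, in place of code of your own. Each camera call takes 0.05 s, during which the arm holds its last target. There are 200 camera calls.

## Working session

There is one attempt and no reset: what is moved stays moved. The work goes in short steps, Python scripts to look and compute and a shell command to move; the robot and the scene stay as the last step left them, time stands still between calls to the robot, and variables do not carry over. Pictures are saved under pics/ and viewed, at most 10 in all, crops included, and the job is handed in when it is done.

```bash
ls; mkdir -p pics; python3 - <<'E'
from bench import manip, read_camera
import cv2,numpy as np,pickle
d={}
for n in("scene","side"):
    c=read_camera(n);d[n]=c;cv2.imwrite(f"pics/{n}.png",c["color"]);print(n,np.round(c["mtx"],1).tolist(),np.round(-c["R"].T@c["t"],3))
s=manip.observe();d["s"]=s
c=read_camera("wrist");d["wrist"]=c;cv2.imwrite("pics/wrist.png",c["color"])
pickle.dump(d,open("d.pkl","wb"))
print(s["time"],s["ee_rot"],c["hand_eye"],c["mtx"])
E
```

```text
pics
scene [[541.1, 0.0, 315.0], [0.0, 541.1, 244.5], [0.0, 0.0, 1.0]] [1.138 0.321 0.67 ]
side [[456.8, 0.0, 322.5], [0.0, 456.8, 246.9], [0.0, 0.0, 1.0]] [0.426 0.443 0.584]
0.1 [-1.79926485e+02 -1.55397088e-02  1.59441083e+02] [[ 1.07600269e-03 -9.63443397e-01 -2.67909804e-01  6.81428188e-02]
 [ 9.99999076e-01  8.14207048e-04  1.08827408e-03  3.59870493e-04]
 [-8.30356427e-04 -2.67910728e-01  9.63443383e-01 -1.26497300e-01]
 [ 0.00000000e+00  0.00000000e+00  0.00000000e+00  1.00000000e+00]] [[371.64829954   0.         323.1470378 ]
 [  0.         371.64829954 237.66707746]
 [  0.           0.           1.        ]]
```

View pics/scene.png

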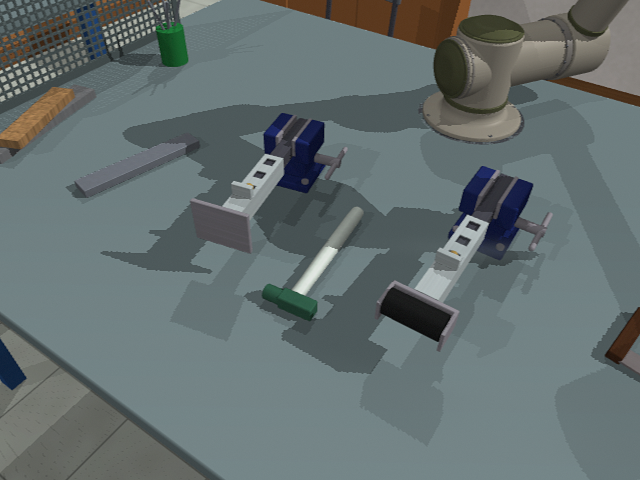

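View pics/side.png

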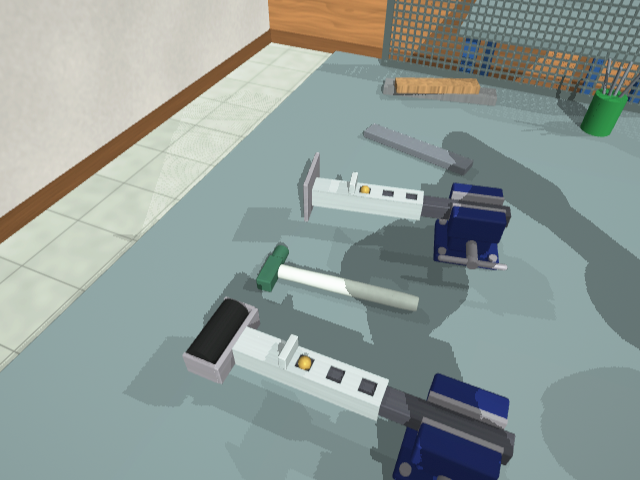

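The scene view shows the plate rest at centre-left (holes near (262,175) and (270,160)) and the roller rest on the right. In the side view, the plate rest's brass pin is at about (365,189), its holes at (388,193) and (411,196), and its ledge at (353,184).

```bash
cat > h.py <<'E'
import numpy as np,cv2
def ray(c,p,z):
    d=c["R"].T@np.linalg.solve(c["mtx"],[p[0],p[1],1.]);o=-c["R"].T@c["t"];return o+d*(z-o[2])/d[2]
def blobs(mask,x0,y0,x1,y1,amin):
    m=np.zeros_like(mask);m[y0:y1,x0:x1]=mask[y0:y1,x0:x1]
    n,_,st,ce=cv2.connectedComponentsWithStats(m);return [(ce[i],st[i,4]) for i in range(1,n) if st[i,4]>=amin]
E
python3 - <<'E'
import pickle;from h import *
d=pickle.load(open("d.pkl","rb"))
c=d["side"];hsv=cv2.cvtColor(c["color"],cv2.COLOR_BGR2HSV)
pin=cv2.inRange(hsv,(15,120,80),(35,255,255))
P=[ray(c,p,.105) for p,a in blobs(pin,340,170,385,205,10)];print("pin",P)
g=cv2.inRange(hsv[:,:,2],0,110)
H=[(p,a,ray(c,p,.098)) for p,a in blobs(g,378,183,420,204,10)]
for h in H:print(h)
c=d["scene"];hsv=cv2.cvtColor(c["color"],cv2.COLOR_BGR2HSV)
for p,a in blobs(cv2.inRange(hsv,(15,120,80),(35,255,255)),235,170,265,200,3):print("scene pin",p,a,ray(c,p,.106))
for p,a in blobs(cv2.inRange(hsv[:,:,2],0,110),252,150,282,184,10):print("scene",p,a,ray(c,p,.098))
E
```

```text
pin [array([ 0.60332118, -0.16188553,  0.105     ])]
(array([387.73913043, 192.7826087 ]), np.int32(46), array([ 0.56609028, -0.17783997,  0.098     ]))
(array([411.14285714, 196.02040816]), np.int32(49), array([ 0.52670454, -0.18561998,  0.098     ]))
scene pin [249.16666667 183.66666667] 6 [ 0.6028456  -0.16824526  0.106     ]
scene [263.44214876 154.62809917] 242 [ 0.51469533 -0.20739048  0.098     ]
scene [269.21428571 161.75      ] 56 [ 0.52599644 -0.18555701  0.098     ]
scene [259.03225806 174.35483871] 62 [ 0.56531223 -0.17754901  0.098     ]
scene [279.76470588 181.29411765] 17 [ 0.56042057 -0.13642126  0.098     ]
```

View pics/wrist.png

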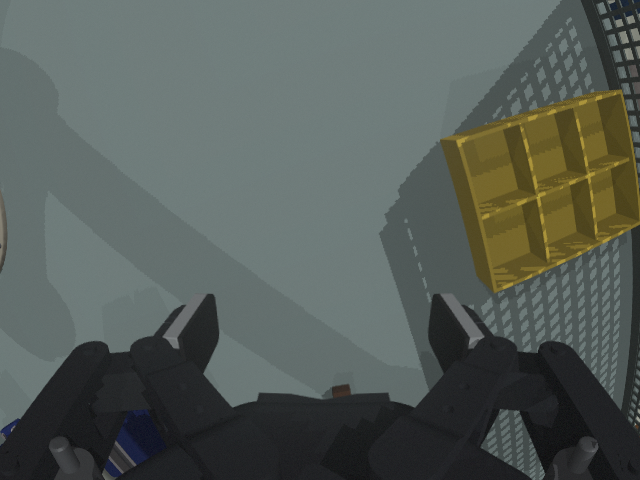

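The wrist view shows only the bench and a yellow tray at (540,190), so the rests are not in it yet. From the two cameras, the pin is at about (0.604, -0.169) and the tube axis is at about 11.3°. I'll move there with the fingers shutting, turning the tool +32° so its x axis lies along the tube.

```bash
R='python3 -m creep'
python3 -m creep '[{"fingers":1,"tx":0.5,"ty":-0.84,"wz":0.11},{"fingers":1,"tx":1.0,"ty":-1.68,"wz":0.22},{"fingers":1,"tx":1.5,"ty":-2.5,"wz":0.33},{"fingers":1,"tx":2.0,"ty":-3.4,"wz":0.44},{"fingers":1,"tx":2.5,"ty":-4.2,"wz":0.556}]'
```

```text
schema error: expected keys fingers, tx, ty, tz, wx, wy, wz
```

```bash
python3 -m creep '[{"fingers":1,"tx":0.5,"ty":-0.84,"tz":0,"wx":0,"wy":0,"wz":0.11},{"fingers":1,"tx":1.0,"ty":-1.68,"tz":0,"wx":0,"wy":0,"wz":0.22},{"fingers":1,"tx":1.5,"ty":-2.5,"tz":0,"wx":0,"wy":0,"wz":0.33},{"fingers":1,"tx":2.0,"ty":-3.4,"tz":0,"wx":0,"wy":0,"wz":0.44},{"fingers":1,"tx":2.5,"ty":-4.2,"tz":0,"wx":0,"wy":0,"wz":0.556}]'
```

```text
time: 0.65
tcp_pos: [0.3175, 0.3048, 0.2483]
ee_rot: [-180.0, -0.0, -168.7]
wrist_force: [1.1, 0.9, -0.2]
opening: 0.0125
finger_force: 0.0
```

```bash
python3 -m creep '[{"fingers":1,"tx":0.5,"ty":-0.84,"tz":0,"wx":0,"wy":0,"wz":0},{"fingers":1,"tx":1.0,"ty":-1.68,"tz":0,"wx":0,"wy":0,"wz":0},{"fingers":1,"tx":1.5,"ty":-2.5,"tz":0,"wx":0,"wy":0,"wz":0},{"fingers":1,"tx":2.0,"ty":-3.4,"tz":0,"wx":0,"wy":0,"wz":0},{"fingers":1,"tx":2.5,"ty":-4.2,"tz":0,"wx":0,"wy":0,"wz":0}]'
python3 -m creep '[{"fingers":1,"tx":0.5,"ty":-0.84,"tz":0,"wx":0,"wy":0,"wz":0},{"fingers":1,"tx":1.0,"ty":-1.68,"tz":0,"wx":0,"wy":0,"wz":0},{"fingers":1,"tx":1.5,"ty":-2.5,"tz":0,"wx":0,"wy":0,"wz":0},{"fingers":1,"tx":2.0,"ty":-3.4,"tz":0,"wx":0,"wy":0,"wz":0},{"fingers":1,"tx":2.5,"ty":-4.2,"tz":0,"wx":0,"wy":0,"wz":0}]'
```

```text
time: 1.15
tcp_pos: [0.4426, 0.0946, 0.2484]
ee_rot: [180.0, -0.0, -169.0]
wrist_force: [1.0, 0.8, -0.4]
opening: 0.0
finger_force: 0.0
time: 1.65
tcp_pos: [0.5677, -0.1154, 0.2481]
ee_rot: [180.0, -0.0, -169.0]
wrist_force: [0.8, 0.4, -0.3]
opening: -0.0001
finger_force: 0.0
```

```bash
python3 -m creep '[{"fingers":1,"tx":0.4,"ty":-0.7,"tz":0,"wx":0,"wy":0,"wz":0},{"fingers":1,"tx":0.65,"ty":-1.1,"tz":-0.5,"wx":0,"wy":0,"wz":0},{"fingers":1,"tx":0.65,"ty":-1.1,"tz":-1.0,"wx":0,"wy":0,"wz":0},{"fingers":1,"tx":0.65,"ty":-1.1,"tz":-1.0,"wx":0,"wy":0,"wz":0}]'
cat >> h.py <<'E'
from scipy.spatial.transform import Rotation as Ro
def pose(s):
    T=np.eye(4);T[:3,:3]=Ro.from_euler("xyz",s["ee_rot"],degrees=True).as_matrix();T[:3,3]=s["tcp_pos"];return T
def wray(c,T,p,z):
    K=c["mtx"];v=np.array([p[0]-K[0,2],p[1]-K[1,2]]);r=np.hypot(*v);a=r/K[0,0]
    M=T@c["hand_eye"];d=M[:3,:3]@np.r_[v/r*np.sin(a),np.cos(a)];o=M[:3,3];return o+d*(z-o[2])/d[2]
E
python3 - <<'E'
from bench import manip,read_camera
from h import *;import pickle
s=manip.observe();c=read_camera("wrist");pickle.dump((s,c),open("w.pkl","wb"));cv2.imwrite("pics/w2.png",c["color"])
T=pose(s);print(s["tcp_pos"],s["ee_rot"],manip.nose_length)
hsv=cv2.cvtColor(c["color"],cv2.COLOR_BGR2HSV)
for p,a in blobs(cv2.inRange(hsv,(15,120,80),(35,255,255)),0,0,640,480,10):print("pin",p,a,wray(c,T,p,.105))
for p,a in blobs(cv2.inRange(hsv[:,:,2],0,110),0,0,640,480,80):print(p,a,wray(c,T,p,.1))
E
```

```text
time: 2.05
tcp_pos: [0.5984, -0.1683, 0.1944]
ee_rot: [179.7, -0.4, -169.0]
wrist_force: [-0.0, 0.3, -0.2]
opening: -0.0003
finger_force: 0.0
[ 0.59844543 -0.16833454  0.19442393] [ 179.72663598   -0.35004403 -169.02990256] 0.017
pin [324.35371179 258.42358079] 229 [ 0.60288727 -0.16556477  0.105     ]
[303.56317047 268.13502015] 164531 [ 0.61338566 -0.17687645  0.1       ]
[318.47183099 128.03219316] 994 [ 0.52644854 -0.18398735  0.1       ]
[319.72240086 194.54983923] 933 [ 0.56544648 -0.1756853   0.1       ]
[319.31552163 259.0178117 ] 393 [ 0.60549855 -0.16823166  0.1       ]
[617.0804484  360.36300692] 3033 [0.65713658 0.12954048 0.1       ]
```

View pics/w2.png

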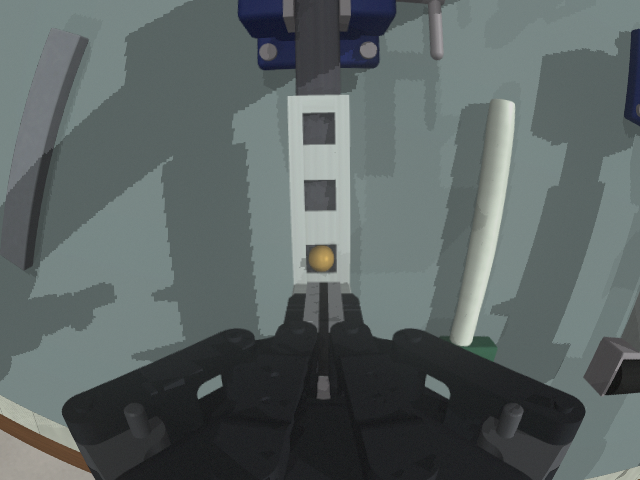

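The wrist view shows the plate rest's tube with the pin at (321,258) and the holes at (320,195) and (318,128). The shut fingers sit just outward of the pin and cover the ledge. The pin comes out at about (0.604, -0.168), with the axis at about 11.5°, so I'll line up above it.

```bash
python3 -m creep '[{"fingers":1,"tx":0.08,"ty":0.03,"tz":-0.5,"wx":0,"wy":0,"wz":0.01},{"fingers":1,"tx":0.08,"ty":0.03,"tz":-1.0,"wx":0,"wy":0,"wz":0.01},{"fingers":1,"tx":0.08,"ty":0.03,"tz":-1.0,"wx":0,"wy":0,"wz":0.01},{"fingers":1,"tx":0.08,"ty":0.03,"tz":-1.0,"wx":0,"wy":0,"wz":0.01}]'
python3 - <<'E'
from bench import manip,read_camera
import cv2,numpy as np
c=read_camera("side");cv2.imwrite("pics/s2.png",cv2.resize(c["color"][130:250,270:430],None,fx=5,fy=5))
E
```

```text
time: 2.5
tcp_pos: [0.6042, -0.1666, 0.1502]
ee_rot: [-179.9, 0.1, -168.4]
wrist_force: [1.3, -0.3, -0.7]
opening: -0.0
finger_force: 0.0
```

View pics/s2.png

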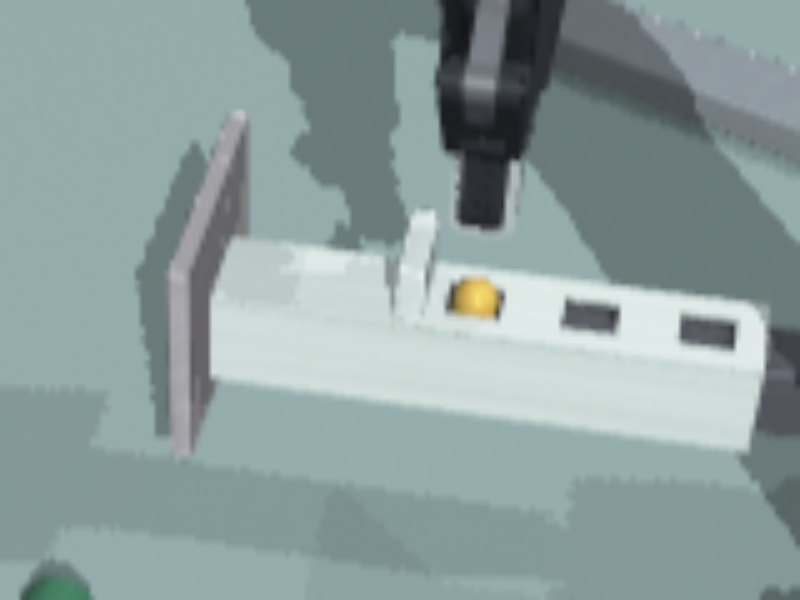

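The side crop shows the shut fingertips (480,225) directly above the pin (477,297), clear of the ledge (415,265). Next I'll lower them.

```bash
python3 -m creep '[{"fingers":1,"tx":0,"ty":0,"tz":-0.3,"wx":0,"wy":0,"wz":0},{"fingers":1,"tx":0,"ty":0,"tz":-0.5,"wx":0,"wy":0,"wz":0},{"fingers":1,"tx":0,"ty":0,"tz":-0.58,"wx":0,"wy":0,"wz":0},{"fingers":1,"tx":0,"ty":0,"tz":-0.62,"wx":0,"wy":0,"wz":0},{"fingers":1,"tx":0,"ty":0,"tz":-0.62,"wx":0,"wy":0,"wz":0}]'
```

```text
time: 3.05
tcp_pos: [0.604, -0.167, 0.1181]
ee_rot: [-180.0, 0.1, -168.4]
wrist_force: [0.4, 1.3, 3.1]
opening: 0.0003
finger_force: 1.7
```

```bash
python3 -m creep '[{"fingers":1,"tx":0,"ty":0,"tz":-0.03,"wx":0,"wy":0,"wz":0},{"fingers":1,"tx":0,"ty":0,"tz":-0.03,"wx":0,"wy":0,"wz":0},{"fingers":1,"tx":0,"ty":0,"tz":-0.03,"wx":0,"wy":0,"wz":0}]'
```

```text
time: 3.35
tcp_pos: [0.6039, -0.1669, 0.1162]
ee_rot: [-180.0, 0.1, -168.4]
wrist_force: [0.7, 0.1, 5.0]
opening: -0.0002
finger_force: 2.1
```

```bash
python3 -m creep '[{"fingers":1,"tx":0,"ty":0,"tz":-0.02,"wx":0,"wy":0,"wz":0},{"fingers":1,"tx":0,"ty":0,"tz":-0.02,"wx":0,"wy":0,"wz":0}]'
python3 -m creep '[{"fingers":1,"tx":0.04,"ty":0.01,"tz":0,"wx":0,"wy":0,"wz":0},{"fingers":1,"tx":0.08,"ty":0.017,"tz":0,"wx":0,"wy":0,"wz":0},{"fingers":1,"tx":0.12,"ty":0.025,"tz":0,"wx":0,"wy":0,"wz":0},{"fingers":1,"tx":0.12,"ty":0.025,"tz":0,"wx":0,"wy":0,"wz":0}]'
```

```text
time: 3.55
tcp_pos: [0.6041, -0.1669, 0.1157]
ee_rot: [-179.9, 0.1, -168.4]
wrist_force: [0.3, 1.2, 8.8]
opening: 0.0001
finger_force: 3.8
time: 3.95
tcp_pos: [0.6093, -0.1658, 0.1153]
ee_rot: [-180.0, -0.1, -168.4]
wrist_force: [-4.4, -0.2, 7.2]
opening: -0.0
finger_force: 4.2
```

```bash
python3 -m creep '[{"fingers":1,"tx":0.04,"ty":0.008,"tz":0,"wx":0,"wy":0,"wz":0},{"fingers":1,"tx":0.08,"ty":0.016,"tz":0,"wx":0,"wy":0,"wz":0},{"fingers":1,"tx":0.12,"ty":0.024,"tz":0,"wx":0,"wy":0,"wz":0},{"fingers":1,"tx":0.16,"ty":0.032,"tz":0,"wx":0,"wy":0,"wz":0},{"fingers":1,"tx":0.16,"ty":0.032,"tz":0,"wx":0,"wy":0,"wz":0}]'
```

```text
time: 4.45
tcp_pos: [0.6174, -0.1641, 0.1152]
ee_rot: [-180.0, -0.0, -168.4]
wrist_force: [-2.1, -0.9, 6.9]
opening: -0.0001
finger_force: 3.6
```

```bash
python3 -m creep '[{"fingers":1,"tx":0.1,"ty":0.02,"tz":0,"wx":0,"wy":0,"wz":0},{"fingers":1,"tx":0.2,"ty":0.04,"tz":0,"wx":0,"wy":0,"wz":0},{"fingers":1,"tx":0.3,"ty":0.06,"tz":0,"wx":0,"wy":0,"wz":0},{"fingers":1,"tx":0.4,"ty":0.08,"tz":0,"wx":0,"wy":0,"wz":0},{"fingers":1,"tx":0.4,"ty":0.08,"tz":0,"wx":0,"wy":0,"wz":0}]'
python3 - <<'E'
from bench import manip,read_camera
import cv2,numpy as np
c=read_camera("side");cv2.imwrite("pics/s3.png",cv2.resize(c["color"][130:250,270:430],None,fx=5,fy=5))
E
```

```text
time: 4.95
tcp_pos: [0.639, -0.1596, 0.1152]
ee_rot: [-180.0, 0.2, -168.4]
wrist_force: [7.2, 3.6, 3.7]
opening: -0.0003
finger_force: 4.0
```

View pics/s3.png

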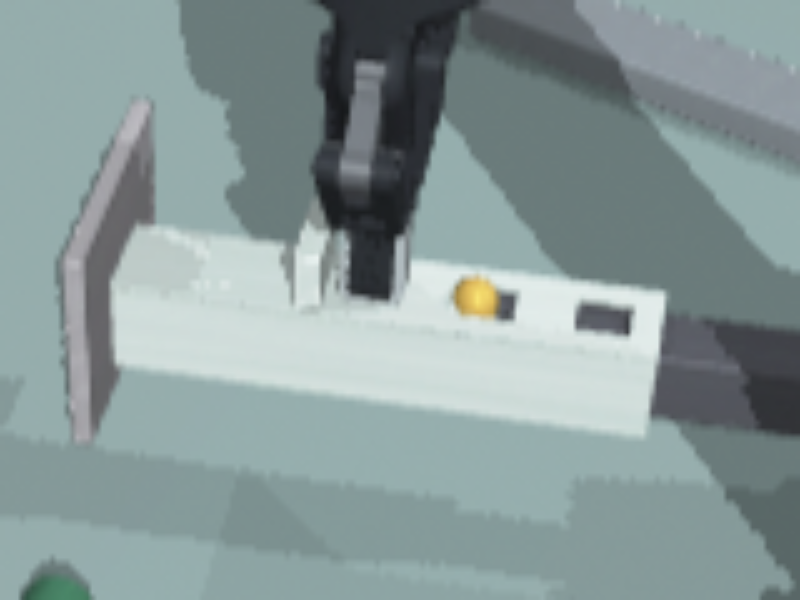

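The side crop shows the pin (477,297) up in the next hole, near its outward edge. The ledge has moved from x≈415 to x≈310 px. I'll lift straight up and check.

```bash
python3 -m creep '[{"fingers":1,"tx":0,"ty":0,"tz":0.2,"wx":0,"wy":0,"wz":0},{"fingers":1,"tx":0,"ty":0,"tz":0.6,"wx":0,"wy":0,"wz":0},{"fingers":1,"tx":0,"ty":0,"tz":1.2,"wx":0,"wy":0,"wz":0},{"fingers":1,"tx":0,"ty":0,"tz":1.6,"wx":0,"wy":0,"wz":0},{"fingers":1,"tx":0,"ty":0,"tz":1.6,"wx":0,"wy":0,"wz":0}]'
python3 - <<'E'
from bench import manip,read_camera
from h import *
s=manip.observe();c=read_camera("wrist");T=pose(s)
cv2.imwrite("pics/w3.png",cv2.resize(c["color"][0:300,220:420],None,fx=2,fy=2))
hsv=cv2.cvtColor(c["color"],cv2.COLOR_BGR2HSV)
for p,a in blobs(cv2.inRange(hsv,(15,120,80),(35,255,255)),280,0,360,330,10):print("pin",p,a,wray(c,T,p,.105))
c=read_camera("side");cv2.imwrite("pics/s4.png",cv2.resize(c["color"][130:250,270:430],None,fx=5,fy=5))
hsv=cv2.cvtColor(c["color"],cv2.COLOR_BGR2HSV)
for p,a in blobs(cv2.inRange(hsv,(15,120,80),(35,255,255)),340,170,385,205,10):print("pin side",p,a,ray(c,p,.105))
for p,a in blobs(cv2.inRange(hsv[:,:,2],0,110),345,183,400,204,10):print(p,a,ray(c,p,.098))
E
```

```text
time: 5.5
tcp_pos: [0.6382, -0.1603, 0.1977]
ee_rot: [-179.8, 0.2, -168.4]
wrist_force: [0.2, -0.1, -0.4]
opening: -0.0002
finger_force: 0.0
pin [325.80597015 190.039801  ] 201 [ 0.60256745 -0.16562099  0.105     ]
pin side [364.71428571 189.2244898 ] 49 [ 0.60317662 -0.1622232   0.105     ]
[346.28571429 187.35714286] 14 [ 0.63696219 -0.16295008  0.098     ]
[388.85106383 193.        ] 47 [ 0.56415272 -0.17804214  0.098     ]
```

View pics/s4.png

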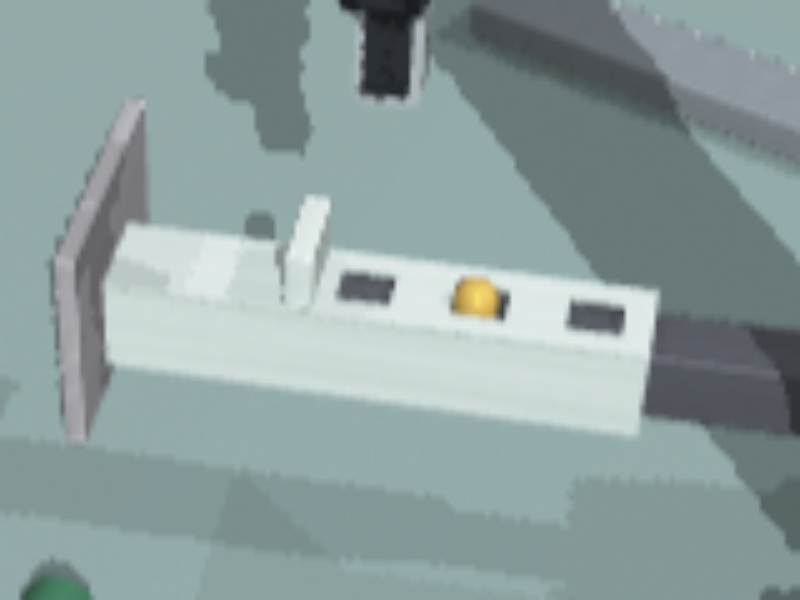

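View pics/w3.png

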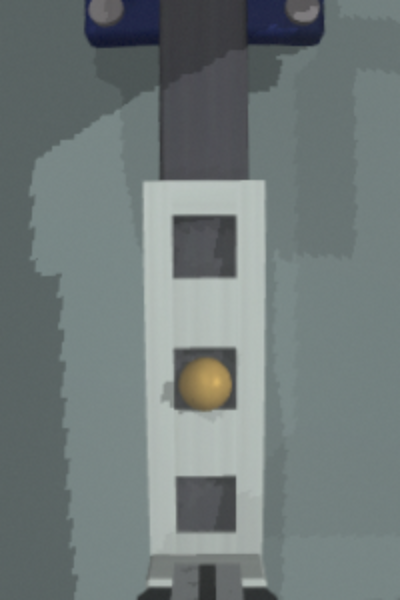

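The side crop shows the pin (477,297) fully up in the middle hole, and its blob is in the same place as at the start. The wrist view confirms the pin in the middle hole. The tube is about 38 mm out, the tool is clear, and nothing has gone near the roller rest.

```bash
python3 -c "
from bench import manip
print(manip.sign_off())"
```

```text
the job is handed in; nothing more can be done
None
```

The job is handed in: the plate rest is lengthened by one hole (tube about 38 mm out, by camera), its pin is up in the next hole, the arm is clear, and I never went near the roller rest; no verdict came back.

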